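# Line up the bangle stacks on the stall counter

### The job

Take the straightedge by its wooden handle and with it push the four stray bangle stacks back into one straight row against the steel stop bar in front of the display riser. Feel for the bar, as it is clamped at another distance each time, and press until all four stacks bear on it at once, gently, never with more than 25 N, as the bangles bend. Touch the stacks, bar and riser only with the straightedge, not with the gripper; then let go of the straightedge and leave it standing flat on the counter along the row, against the stacks, with the cup, carton and calculator undisturbed.

Things in the scene. Friction and masses are not known exactly. Their poses are not given: they have to be found in the camera images.
- riser: rigid wooden step fixed on the counter, 400 (y) x 90 x 45 mm tall. Origin at counter level, mid-length of its near face; x points into it, away from the robot; yaw up to 0.2. Ahead of the face, parallel to it, a rigid steel stop bar 400 mm long, 31 mm tall; its front stands at x = -12 to -36 mm here, another place each time, not reported: find by touch. Force there rises 4 N per mm or more.
- stack0: one of four like stacks of thin gold-finish bangles on a stub of card tube, a solid disc 66 mm in diameter, 36 mm tall, about 180 g (varies). Origin: centre of its underside, z up. They start side by side, centres about 76 mm apart along the riser, 81 to 125 mm ahead of its face, none touching the stop bar; sliding all four takes 3 to 9 N, which varies.
- stack1: one of four like stacks of thin gold-finish bangles on a stub of card tube, a solid disc 66 mm in diameter, 36 mm tall, about 180 g (varies). Origin: centre of its underside, z up. They start side by side, centres about 76 mm apart along the riser, 81 to 125 mm ahead of its face, none touching the stop bar; sliding all four takes 3 to 9 N, which varies.
- stack2: one of four like stacks of thin gold-finish bangles on a stub of card tube, a solid disc 66 mm in diameter, 36 mm tall, about 180 g (varies). Origin: centre of its underside, z up. They start side by side, centres about 76 mm apart along the riser, 81 to 125 mm ahead of its face, none touching the stop bar; sliding all four takes 3 to 9 N, which varies.
- stack3: one of four like stacks of thin gold-finish bangles on a stub of card tube, a solid disc 66 mm in diameter, 36 mm tall, about 180 g (varies). Origin: centre of its underside, z up. They start side by side, centres about 76 mm apart along the riser, 81 to 125 mm ahead of its face, none touching the stop bar; sliding all four takes 3 to 9 N, which varies.
- straightedge: aluminium bar 340 mm long (its y), 24 mm thick (x), 26 mm tall, standing between robot and stacks; wooden handle on top at mid-length, 70 mm long (y), 22 mm thick (x), from 26 to 86 mm height, pinched across its thickness (fingertips over 42 mm clear the stacks). About 350 g (varies). Origin: centre of the underside, z up. Pushing faces: both long sides, x = +-12 mm.
- cup: bystander: white cup 68 mm wide, 85 mm tall; origin at the centre of its underside
- carton: bystander: closed cardboard box 90 x 70 x 50 mm; origin at the centre of its underside
- calculator: bystander: black desk calculator 130 x 80 x 16 mm lying flat; origin at the centre of its underside
Not all that is in view belongs to the job. What is shaped like the stack3 but orange or pink is not meant.

How it is judged:
By the outcome, as a careful person would: the job done as asked, in the order asked, and still so for the second after the job is handed in, with the robot touching nothing.
It also fails if it takes over 48 s, if anything falls off the work surface, if the arm or the gripper's body presses on something with over 40 N, if the wrist force passes 120 N, or if a joint passes its speed limit or range.

### The arm

A 6-joint arm with a two-finger parallel gripper is mounted at the origin on the work surface. World frame = base frame: x ahead of the robot, y to its left, z up, the work surface at z = 0. Lengths are in m, angles in rad, forces in N, time in s.
With the tool pointing down it reaches from about 0.3 to 0.775 m from the base axis. Payload 14.6 kg.
Tool frame: the origin (TCP) lies midway between the tips of the shut fingers; the grasp point (between the pads) lies 19 mm behind it; z points along the fingers, y is the line along which they close (so a half turn about z gives the same grasp; the last joint's range is limited). The gripper opens to 94 mm and grips with 3 to 60 N. Pads are 16 mm wide; open, the fingers measure 119 mm over their backs; the gripper's body (75 mm by 177 mm) begins 78 mm behind the grasp point.
Start: joints at [1.046, 0.3, 1.521, -0, 1.321, -0.067], TCP at [0.243, 0.493, 0.205] pointing down, gripper open.
Joint ranges: [-3.03, 3.03], [-0.79, 2.21], [0.23, 2.52], [-1.04, 4.18], [0, 3.07], [-2.55, 2.55]. Speed limits (rad/s): [2.22, 2.22, 2.57, 3.14, 3.14, 3.14].

### API

Orientations are given as a unit quaternion [w, x, y, z].
In Python, from bench import * gives the robot as it stands.
- The arm moves only by the tool carry_out, never from a script. Its argument "plan" is a list of rows, each a list of 3 entries, a list of its own where there are three numbers: the turn, a rotation vector about the tool's x, y, z in rad, then the shift along the tool's x, y, z in m, then the finger opening in m, from 0 to 0.094. A call has 1 to 10 rows; each row shifts and turns the commanded pose from where the row before left it, along the tool's axes as they then stand; what a row does not reach is not made up. A row lasts 1/10 s, in which the tool goes at most 50 mm and 8.59 degrees, less where a joint would pass 70% of its speed; a pose out of reach is approached as far as the arm can. A call is refused whole if a number of a shift passes 0.05 or a number of a turn 0.15, either way. A call with a gripper value outside its range is refused whole. The fingers move at their own pace and stop on an object; the grip force is fixed at half the most. Time passes only in rows, so rows that do not move let the fingers close. It gives the time, the measured TCP pose, the force, the opening and the grip force at its end, in the units of the state.
- get_state(): the state, without advancing time (a new reading comes with each control period).
- camera(name): name is "side" or "top" or "wrist"; returns the picture (384x512x3 uint8, blue, green, red); there is no depth.
- camera_info(name): a dict with "mtx" (3x3 intrinsics, pixels), "T" (4x4, takes a point from camera to world coordinates). Camera axes: x right, y down, z forward; pixel columns grow to the right and rows downward; lengths in m; the calibration is good to about 2 mm. The wrist camera is an equidistant fisheye: a pixel r from the principal point sees the ray r / f radians off the axis. A picture is of the moment at which its call begins: read the wrist's pose just before it. camera_info takes no time and is no camera call; for the wrist camera it gives the pose at the moment of the call.
- hand_in(): hands the job in; it is judged then, once.
The state is a dict: "t": time; "joint_positions": joint angles; "qd": joint speeds; "joint_torque": joint torques, N m; "tool_pos": TCP position; "tcp_rot": TCP orientation; "wrist_force": force on the tool from outside, world axes, zero at the start; "torque": the same for the moment, N m; "gripper_width": finger opening in m; "grip_force": force on a finger pad.
Only numpy, scipy, OpenCV 4.12 (cv2) and the standard library are available. Lean on these libraries where they do the work, as an engineer would, in place of code of your own. Each camera call takes 0.05 s, during which the arm holds its last target. There are 200 camera calls.

## Working session

There is one attempt and no reset: what is moved stays moved. The work goes in short steps, Python scripts to look and compute and a tool call to move; the robot and the scene stay as the last step left them, time stands still between calls to the robot, and variables do not carry over. Pictures are saved under pics/ and viewed, at most 10 in all, crops included, and the job is handed in when it is done.

Besides the shell and the picture viewer there is one more tool, called after "Call:" as a command line: name --argument value ..., lists and objects as JSON in quotes. carry_out: Moves the arm, as the interface text tells. Its arguments: {"type":"object","properties":{"plan":{"type":"array","items":{"type":"array"}}},"required":["plan"]}

```bash
mkdir -p pics; ls
python3 - <<'E'
from bench import *
import cv2,numpy as np
for n in("top","side"):
    cv2.imwrite(f"pics/{n}0.png",camera(n)); i=camera_info(n); print(n,np.round(i["mtx"],1).tolist(),np.round(i["T"],3).tolist())
a=cv2.imread("pics/top0.png");b=cv2.imread("pics/side0.png")
s=get_state();print(s)
E
```

```text
pics
top [[465.1, 0.0, 257.6], [0.0, 465.1, 187.1], [0.0, 0.0, 1.0]] [[0.006, -0.996, 0.087, 0.456], [-1.0, -0.006, 0.001, -0.0], [-0.001, -0.087, -0.996, 1.209], [0.0, 0.0, 0.0, 1.0]]
side [[455.9, 0.0, 255.6], [0.0, 455.9, 195.5], [0.0, 0.0, 1.0]] [[0.954, -0.215, 0.209, 0.234], [-0.299, -0.722, 0.623, -0.968], [0.017, -0.657, -0.753, 1.18], [0.0, 0.0, 0.0, 1.0]]
{'t': 0.1, 'joint_positions': array([ 1.04639065e+00,  3.00407828e-01,  1.52149949e+00, -3.54213668e-05,
        1.32074176e+00, -6.66135916e-02]), 'qd': array([-0.00084012, -0.00146024, -0.00331158,  0.00011123,  0.00250964,
       -0.00052939]), 'joint_torque': array([ 1.63185832e-03, -5.32641685e+01, -3.53282905e+01,  7.10629835e-02,
        2.35595932e-02, -5.94152448e-05]), 'tool_pos': array([0.24298013, 0.49315009, 0.20495556]), 'tcp_rot': array([-1.37415230e-04,  2.26898190e-01,  9.73918340e-01, -5.10310283e-04]), 'wrist_force': array([ 0.97272784,  0.64941051, -0.09556875]), 'torque': array([-0.01152723,  0.0017573 , -0.01275872]), 'grip_force': 0.0, 'gripper_width': 0.09391998776835069}
```

View pics/top0.png

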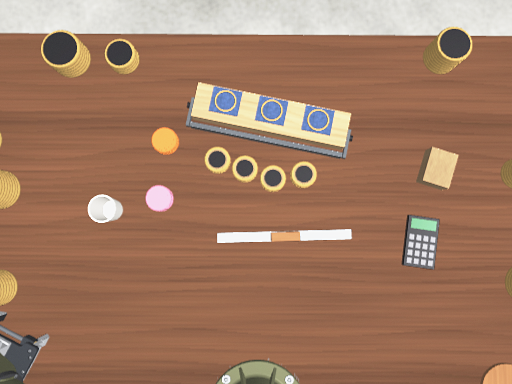

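View pics/side0.png

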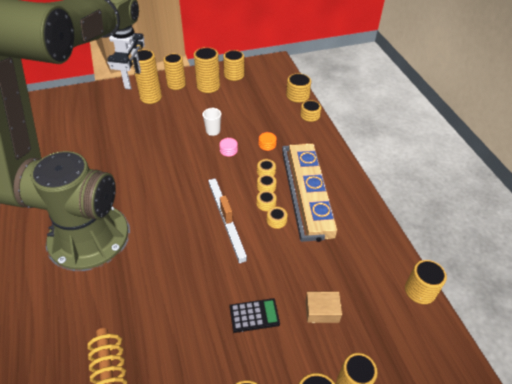

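The top view shows:
- The straightedge runs from (217,238) to (351,235), with its handle at (285,237).
- The riser is at about (270,115), with the dark bar in front of it.
- The gold stacks are at (217,159), (245,168), (273,178) and (304,174).

Things that could be mistaken for a stack are the orange disc (165,140), the pink disc (159,198), and the background gold stacks at (65,53), (122,56), (450,50) and the left edge. None of those sit in front of the riser. For the straightedge there is no look-alike. Next I'll measure, with one crop to check the choice.

```bash
cat > h.py <<'E'
from bench import *
import cv2,numpy as np
def ray(n,p):
    i=camera_info(n);d=i["T"][:3,:3]@np.linalg.inv(i["mtx"])@np.r_[p,1];return i["T"][:3,3],d/np.linalg.norm(d)
def plane(n,p,z):
    o,d=ray(n,p);return o+d*(z-o[2])/d[2]
def tri(p,q):
    (o,d),(a,b)=ray("top",p),ray("side",q)
    s=np.linalg.lstsq(np.c_[d,-b],a-o,rcond=None)[0];P,Q=o+d*s[0],a+b*s[1];return (P+Q)/2,np.linalg.norm(P-Q)
def blobs(im,lo,hi,roi,amin=20):
    m=cv2.inRange(cv2.cvtColor(im,cv2.COLOR_BGR2HSV),lo,hi);k=np.zeros_like(m);x0,y0,x1,y1=roi;k[y0:y1,x0:x1]=m[y0:y1,x0:x1]
    c=[c for c in cv2.findContours(k,cv2.RETR_EXTERNAL,cv2.CHAIN_APPROX_NONE)[0] if cv2.contourArea(c)>amin]
    return c
def cen(c):
    m=cv2.moments(c);return np.array([m["m10"]/m["m00"],m["m01"]/m["m00"]])
E
python3 - <<'E'
from h import *
t=cv2.imread("pics/top0.png");s=cv2.imread("pics/side0.png")
np.set_printoptions(precision=4,suppress=True)
blk=((0,0,0),(180,255,60))
T=[cen(c) for c in blobs(t,*blk,(200,148,322,195))];S=[cen(c) for c in blobs(s,*blk,(252,155,282,228))]
T.sort(key=lambda p:p[0]);S.sort(key=lambda p:p[1])
print("stacks",len(T),len(S))
for p,q in zip(T,S):print(p,q,tri(p,q),plane("top",p,.036))
wht=((0,0,200),(180,40,255))
for n,im,r in(("top",t,(205,222,365,252)),("side",s,(200,172,252,268))):
    cs=blobs(im,*wht,r,60)
    for c in cs:print(n,"white",cen(c),cv2.boundingRect(c),[plane(n,v,.026)[:2] for v in cv2.boxPoints(cv2.minAreaRect(c))])
hs=[]
for n,im,r in(("top",t,(265,226,308,250)),("side",s,(212,190,240,228))):
    cs=blobs(im,(8,130,150),(20,255,255),r,20)
    for c in cs:print(n,"handle",cen(c),cv2.boundingRect(c),[plane(n,v,.086)[:2] for v in cv2.boxPoints(cv2.minAreaRect(c))])
for c in blobs(t,(15,50,140),(32,255,255),(185,75,360,150),200):
    print("riser",cv2.boundingRect(c),[plane("top",v,.045)[:2] for v in cv2.boxPoints(cv2.minAreaRect(c))])
a=cv2.resize(t[70:260,180:370],None,fx=3,fy=3);b=cv2.resize(s[130:270,195:345],(570*150//140,570))[:,:]
cv2.imwrite("pics/crop1.png",cv2.resize(np.hstack([a,b]),(800,380)))
E
```

```text
stacks 0 4
top white [243.723  236.6735] (217, 231, 55, 12) [array([0.4431, 0.1044]), array([ 0.4476, -0.033 ]), array([ 0.4221, -0.0338]), array([0.4176, 0.1033])]
top white [325.3223 234.4075] (299, 229, 53, 12) [array([ 0.45  , -0.1039]), array([ 0.4543, -0.2355]), array([ 0.4287, -0.2359]), array([ 0.4244, -0.1045])]
side white [235.9195 241.4036] (226, 222, 20, 41) [array([ 0.4254, -0.102 ]), array([ 0.4502, -0.0977]), array([ 0.4544, -0.2478]), array([ 0.4311, -0.2511])]
side white [215.4722 189.6997] (209, 179, 13, 29) [array([0.4194, 0.0997]), array([0.4438, 0.1048]), array([ 0.4468, -0.023 ]), array([ 0.4236, -0.0272])]
side handle [226.6006 207.9578] (221, 195, 11, 28) [array([ 0.4273, -0.0322]), array([ 0.4535, -0.0308]), array([ 0.4459, -0.1403]), array([ 0.4209, -0.1411])]
riser (307, 109, 22, 22) [array([ 0.7316, -0.1129]), array([ 0.7694, -0.15  ]), array([ 0.7307, -0.188 ]), array([ 0.6931, -0.1509])]
riser (261, 100, 22, 21) [array([ 0.7803, -0.0058]), array([ 0.7806, -0.0594]), array([ 0.7287, -0.0595]), array([ 0.7283, -0.006 ])]
riser (215, 90, 21, 22) [array([0.8057, 0.1121]), array([0.806 , 0.0609]), array([0.7513, 0.0604]), array([0.751 , 0.1113])]
riser (191, 82, 160, 67) [array([0.7384, 0.1745]), array([0.831 , 0.1568]), array([ 0.748 , -0.2363]), array([ 0.6565, -0.2162])]
```

View pics/crop1.png

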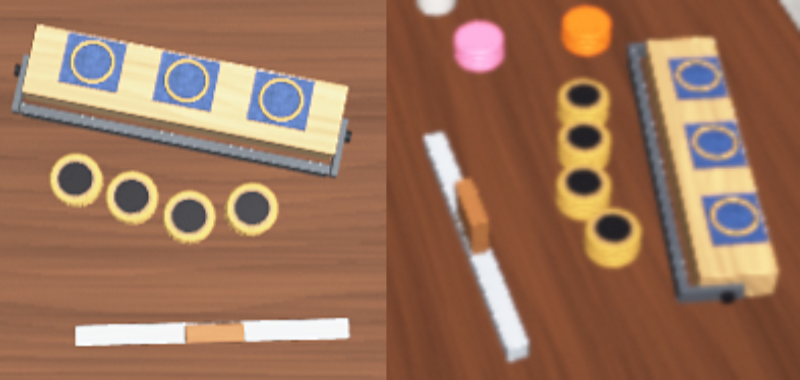

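The crop confirms the choice: four gold stacks with dark centres in front of the riser, and the white straightedge with the wooden handle. I'll turn the tool while finishing the stack measurement.

Call:
carry_out --plan '[[[0,0,0.12],[0,0,0],0.094],[[0,0,0.12],[0,0,0],0.094],[[0,0,0.12],[0,0,0],0.094],[[0,0,0.12],[0,0,0],0.094],[[0,0,0.12],[0,0,0],0.094],[[0,0,0.12],[0,0,0],0.094],[[0,0,0.12],[0,0,0],0.094],[[0,0,0.12],[0,0,0],0.094],[[0,0,0.12],[0,0,0],0.094]]'

```text
t: 1.0
tool_pos: [0.243, 0.4932, 0.2051]
tcp_rot: [0.0, 0.697, 0.717, -0.0]
wrist_force: [-0.2, -0.1, 0.3]
gripper_width: 0.094
grip_force: 0.0
```

```bash
cat >> h.py <<'E'
from scipy.spatial.transform import Rotation as R
def rot(s): return R.from_quat(s["tcp_rot"],scalar_first=True).as_matrix()
def st(s=None):
    s=s or get_state();r=rot(s);print("t%.2f"%s["t"],"tcp",np.round(s["tool_pos"],4),"yaw %.4f"%np.arctan2(r[1,1],r[0,1]),"z",np.round(r[:,2],3),"F",np.round(s["wrist_force"],2),"M",np.round(s["torque"],2),"w %.4f g %.1f"%(s["gripper_width"],s["grip_force"]));return s
def to(p,s=None):
    s=s or get_state();return np.round(rot(s).T@(np.array(p)-s["tool_pos"]),4)
E
python3 - <<'E'
from h import *
t=cv2.imread("pics/top0.png");s=cv2.imread("pics/side0.png")
np.set_printoptions(precision=4,suppress=True)
T=sorted([cen(c) for c in blobs(t,(0,0,0),(180,110,85),(200,145,322,195),60)],key=lambda p:p[0])
S=sorted([cen(c) for c in blobs(s,(0,0,0),(180,255,60),(252,155,282,228))],key=lambda p:p[1])
print(len(T))
for p,q in zip(T,S):print(p,q,tri(p,q),plane("top",p,.036))
H=[cen(c) for c in blobs(t,(5,90,150),(22,255,255),(262,226,308,250),20)]
print("handle",H,[plane("top",h,.086) for h in H])
# handle top end points: tri of handle top centre (side: upper part) 
for c in blobs(s,(8,130,150),(20,255,255),(212,190,240,228),20): print(c[:,0].tolist()[::6])
# bar dark front edge
st();print(to([.436,-.066,.205]))
E
```

```text
4
[216.6773 158.9082] [266.0811 164.5541] (array([0.6299, 0.1059, 0.0367]), np.float64(0.001869002049260855)) [0.6291 0.1062 0.036 ]
[244.3419 167.6237] [266.5092 179.9267] (array([0.6081, 0.0353, 0.036 ]), np.float64(0.001960112424253072)) [0.6072 0.0356 0.036 ]
[272.5517 177.343 ] [266.1206 196.6222] (array([ 0.5834, -0.0364,  0.0359]), np.float64(0.0012706393242085286)) [ 0.5828 -0.0362  0.036 ]
[303.5403 173.4801] [276.6815 213.5   ] (array([ 0.5935, -0.1149,  0.0364]), np.float64(0.0008766035037701348)) [ 0.5931 -0.1148  0.036 ]
handle [array([285.177 , 241.5681])] [array([ 0.4225, -0.0655,  0.086 ])]
[[223, 195], [221, 201], [223, 207], [226, 213], [226, 219], [230, 221], [231, 215], [231, 209], [229, 203], [226, 197]]
t1.00 tcp [0.243  0.4932 0.2051] yaw 0.0281 z [-0.    -0.001 -1.   ] F [-0.23 -0.07  0.27] M [-0.1   0.04  0.03] w 0.0940 g 0.0
[-0.5644  0.1772  0.0004]
```

Call:
carry_out --plan '[[[0,0,0],[-0.04,0.0125,0],0.06],[[0,0,0],[-0.04,0.0125,0],0.06],[[0,0,0],[-0.04,0.0125,0],0.06],[[0,0,0],[-0.04,0.0125,0],0.06],[[0,0,0],[-0.04,0.0125,0],0.06],[[0,0,0],[-0.04,0.0125,0],0.06],[[0,0,0],[-0.04,0.0125,0],0.06],[[0,0,0],[-0.04,0.0125,0],0.06],[[0,0,0],[-0.04,0.0125,0],0.06],[[0,0,0],[-0.04,0.0125,0],0.06]]'

```text
t: 2.0
tool_pos: [0.3813, 0.096, 0.2055]
tcp_rot: [0.0, 0.695, 0.719, 0.0]
wrist_force: [0.4, 0.6, 0.2]
gripper_width: 0.0597
grip_force: 0.0
```

Call:
carry_out --plan '[[[0,0,0],[-0.04,0.0125,0],0.06],[[0,0,0],[-0.04,0.0125,0],0.06],[[0,0,0],[-0.04,0.0125,0],0.06],[[0,0,0],[-0.044,0.0145,0],0.06],[[0,0,0],[0,0,0.03],0.06],[[0,0,0],[0,0,0.03],0.06],[[0,0,0],[0,0,0],0.06]]'

```text
t: 2.7
tool_pos: [0.4368, -0.0644, 0.1424]
tcp_rot: [-0.003, 0.696, 0.718, -0.002]
wrist_force: [-0.6, 0.6, 0.8]
gripper_width: 0.0602
grip_force: 0.0
```

Run:
```python
from h import *
st();i=camera_info("wrist");im=camera("wrist");cv2.imwrite("pics/w1.png",im);print(i)
```

```text
t2.70 tcp [ 0.4368 -0.0644  0.1424] yaw 0.0323 z [-0.006  0.001 -1.   ] F [-0.63  0.61  0.79] M [-0.06  0.13  0.07] w 0.0602 g 0.0
{'mtx': array([[297.31863964,   0.        , 259.71806742],
       [  0.        , 297.31863964, 189.54443435],
       [  0.        ,   0.        ,   1.        ]]), 'T': array([[ 0.99949822,  0.03159057,  0.00231315,  0.43580045],
       [ 0.03111739, -0.96563265, -0.25804127,  0.01162398],
       [-0.00591802,  0.25798377, -0.96613113,  0.32213294],
       [ 0.        ,  0.        ,  0.        ,  1.        ]])}
```

View pics/w1.png

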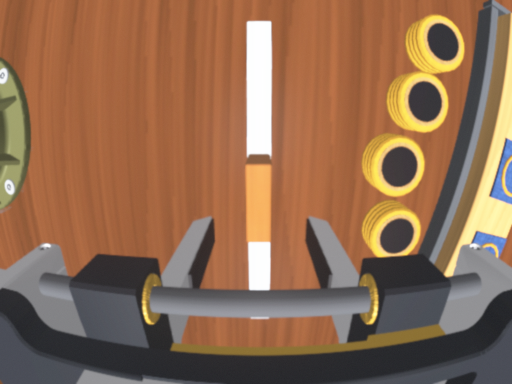

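The wrist view shows the handle at about (259,200), midway between the fingers and aligned with them. Next I'll descend and grip.

Call:
carry_out --plan '[[[0,0,0],[0,0,0.03],0.06],[[0,0,0],[0,0,0.03],0.06],[[0,0,0],[0,0,0.02],0.06],[[0,0,0],[0,0,0.015],0.06],[[0,0,0],[0,0,0],0.06],[[0,0,0],[0,0,0],0.01],[[0,0,0],[0,0,0],0.01],[[0,0,0],[0,0,0],0.01],[[0,0,0],[0,0,0],0.01],[[0,0,0],[0,0,0],0.01]]'

```text
t: 3.75
tool_pos: [0.4386, -0.0645, 0.0508]
tcp_rot: [0.0, 0.695, 0.719, 0.0]
wrist_force: [-0.3, 0.4, 1.1]
gripper_width: 0.0234
grip_force: 5.0
```

Run:
```python
from h import *
for k in range(3): st()
```

```text
t3.75 tcp [ 0.4386 -0.0645  0.0508] yaw 0.0330 z [ 0. -0. -1.] F [-0.34  0.41  1.14] M [-0.07  0.41 -0.02] w 0.0234 g 5.0
t3.75 tcp [ 0.4386 -0.0645  0.0508] yaw 0.0330 z [ 0. -0. -1.] F [-0.34  0.41  1.14] M [-0.07  0.41 -0.02] w 0.0234 g 5.0
t3.75 tcp [ 0.4386 -0.0645  0.0508] yaw 0.0330 z [ 0. -0. -1.] F [-0.34  0.41  1.14] M [-0.07  0.41 -0.02] w 0.0234 g 5.0
```

Call:
carry_out --plan '[[[0,0,0],[0,0,0],0.01],[[0,0,0],[0,0,0],0.01],[[0,0,0],[0,0,-0.003],0.01],[[0,0,0.1],[0,0,0],0.01],[[0,0,0.1],[0,0,0],0.01],[[0,0,0.033],[0,0,0],0.01],[[0,0,0],[0,0,0],0.01]]'

```text
t: 4.45
tool_pos: [0.4384, -0.0645, 0.0532]
tcp_rot: [-0.0, 0.774, 0.633, -0.0]
wrist_force: [0.1, -0.4, -4.7]
gripper_width: 0.0217
grip_force: 30.0
```

Run:
```python
from h import *
st();print(to([.516,.0167,.0508]))
t=cv2.imread("pics/top0.png")
m=cv2.inRange(cv2.cvtColor(t,cv2.COLOR_BGR2HSV),(15,40,140),(35,255,255))
# near top edge of the riser, and bar/wood boundary: lowest yellow pixel per column
P=[(x,np.where(m[90:150,x])[0].max()+90) for x in range(200,345)]
P=np.array([p for p in P])
l=cv2.fitLine(P.astype(np.float32),cv2.DIST_HUBER,0,.01,.01).ravel()
a,b=[plane("top",[x,l[3]+(x-l[2])*l[1]/l[0]],.045) for x in(200,345)]
print("edge",a,b,"yaw",-np.arctan2((a-b)[0],(a-b)[1]))
```

```text
t4.45 tcp [ 0.4384 -0.0645  0.0532] yaw -0.2005 z [-0.001  0.    -1.   ] F [ 0.12 -0.44 -4.68] M [-0.06  0.08 -0.01] w 0.0217 g 30.0
[0.095  0.0599 0.0024]
edge [0.73352611 0.14928964 0.045     ] [ 0.66033211 -0.21904904  0.045     ] yaw -0.19615857629078998
```

Call:
carry_out --plan '[[[0,0,0],[0.03,0.015,0],0.01],[[0,0,0],[0.03,0.015,0],0.01],[[0,0,0],[0.03,0.015,0],0.01],[[0,0,0],[0.006,0.01,0],0.01],[[0,0,0],[0,0,0.001],0.01],[[0,0,0],[0,0,0],0.01]]'

```text
t: 5.05
tool_pos: [0.5108, 0.0185, 0.0519]
tcp_rot: [-0.0, 0.774, 0.633, -0.001]
wrist_force: [-0.1, -0.3, -4.3]
gripper_width: 0.0219
grip_force: 30.0
```

```bash
cat >> h.py <<'E'
def fr(y0=0):
    s=st();r=rot(s);F=r.T@s["wrist_force"];M=r.T@s["torque"];print("tool F",np.round(F,2),"M",np.round(M,2),"depth along tool y: %.4f"%(r[:,1]@s["tool_pos"]));return s
E
python3 - <<'E'
from h import *
fr()
im=camera("top");cv2.imwrite("pics/top1.png",im)
wht=((0,0,200),(180,40,255))
for c in blobs(im,*wht,(170,130,365,252),15):print(cen(c),[plane("top",v,.028)[:2].round(4).tolist() for v in cv2.boxPoints(cv2.minAreaRect(c))])
cv2.imwrite("pics/c2.png",cv2.resize(im[70:250,150:370],None,fx=2.5,fy=2.5))
E
```

```text
t5.05 tcp [0.5108 0.0185 0.0519] yaw -0.1991 z [-0.001 -0.    -1.   ] F [-0.14 -0.34 -4.3 ] M [-0.09  0.11  0.02] w 0.0219 g 30.0
tool F [-0.36 -0.06  4.3 ] M [ 0.09 -0.11 -0.02] depth along tool y: 0.4970
[251.67333333 219.08666667] [[0.4741, 0.0588], [0.483, 0.0584], [0.4798, -0.0103], [0.4709, -0.0099]]
[298.15895954 215.28323699] [[0.4843, -0.0513], [0.5095, -0.0565], [0.4902, -0.152], [0.465, -0.1466]]
[201.32526381 195.17628802] [[0.5323, 0.1853], [0.5571, 0.1806], [0.5414, 0.1029], [0.5167, 0.1077]]
```

View pics/c2.png

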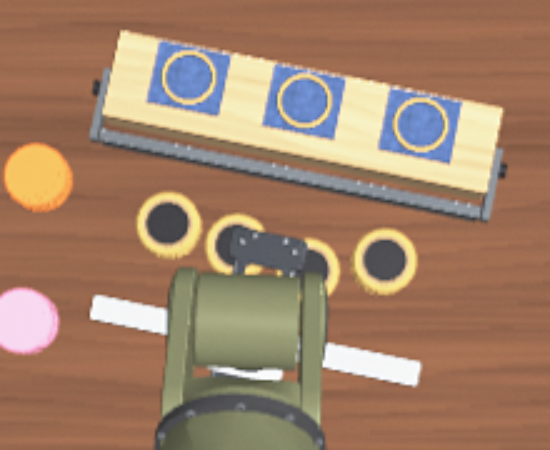

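The straightedge is parallel to the bar and spans the row, and the cup, discs and carton are clear of it. I'll start pushing.

Call:
carry_out --plan '[[[0,0,0],[0,0.012,0],0.01],[[0,0,0],[0,0.012,0],0.01],[[0,0,0],[0,0.006,0],0.01],[[0,0,0],[0,0.004,0],0.01],[[0,0,0],[0,0.004,0],0.01],[[0,0,0],[0,0.004,0],0.01],[[0,0,0],[0,0.004,0],0.01],[[0,0,0],[0,0.004,0],0.01]]'

```text
t: 5.9
tool_pos: [0.5604, 0.0088, 0.0523]
tcp_rot: [-0.0, 0.774, 0.633, -0.0]
wrist_force: [-4.1, 0.3, -1.9]
gripper_width: 0.0219
grip_force: 30.0
```

```bash
python3 -c "
from h import *
fr()"
```

```text
t5.90 tcp [0.5604 0.0088 0.0523] yaw -0.1998 z [-0.001  0.    -1.   ] F [-4.1   0.25 -1.93] M [ 0.11  0.96 -0.1 ] w 0.0219 g 30.0
tool F [-0.57 -4.06  1.93] M [ 0.96 -0.09  0.1 ] depth along tool y: 0.5475
```

Call:
carry_out --plan '[[[0,0,0],[0,0.003,0],0.01],[[0,0,0],[0,0.003,0],0.01],[[0,0,0],[0,0.003,0],0.01],[[0,0,0],[0,0.003,0],0.01],[[0,0,0],[0,0.003,0],0.01],[[0,0,0],[0,0.003,0],0.01],[[0,0,0],[0,0.002,0],0.01]]'

```text
t: 6.6
tool_pos: [0.5796, 0.0049, 0.0523]
tcp_rot: [-0.001, 0.774, 0.633, -0.001]
wrist_force: [-8.4, 1.2, 2.0]
gripper_width: 0.0216
grip_force: 30.0
```

```bash
python3 -c "
from h import *
fr()"
```

```text
t6.60 tcp [0.5796 0.0049 0.0523] yaw -0.1999 z [-0.002  0.    -1.   ] F [-8.38  1.24  2.01] M [ 0.34  2.15 -0.04] w 0.0216 g 30.0
tool F [-0.45 -8.47 -1.99] M [ 2.18 -0.09  0.04] depth along tool y: 0.5669
```

Call:
carry_out --plan '[[[0,0,0],[0,0.002,0],0.01],[[0,0,0],[0,0.002,0],0.01],[[0,0,0],[0,0.001,0],0.01],[[0,0,0],[0,0,0],0.01]]'

```text
t: 7.0
tool_pos: [0.5845, 0.0039, 0.0523]
tcp_rot: [-0.001, 0.774, 0.633, -0.001]
wrist_force: [-7.6, 1.6, 0.7]
gripper_width: 0.0216
grip_force: 30.0
```

Run:
```python
from h import *
fr()
im=camera("side");cv2.imwrite("pics/s2.png",im);cv2.imwrite("pics/s2c.png",cv2.resize(im[120:270,190:360],None,fx=3.5,fy=3.5))
```

```text
t7.00 tcp [0.5845 0.0039 0.0523] yaw -0.1999 z [-0.002  0.    -1.   ] F [-7.64  1.57  0.74] M [ 0.31  1.73 -0.02] w 0.0216 g 30.0
tool F [ 0.02 -7.8  -0.73] M [ 1.76 -0.04  0.02] depth along tool y: 0.5720
```

View pics/s2c.png

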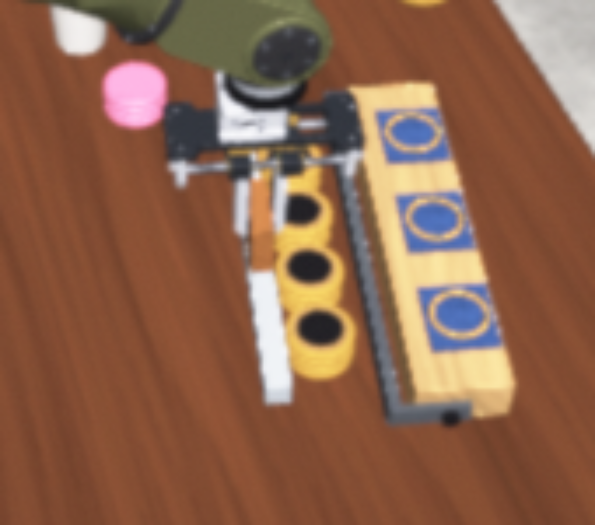

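The stacks are in a line along the edge, with the bar still about 1–2 cm beyond the stack at (320,340). I'll carry on in 1 mm rows.

Call:
carry_out --plan '[[[0,0,0],[0,0.001,0],0.01],[[0,0,0],[0,0.001,0],0.01],[[0,0,0],[0,0.001,0],0.01],[[0,0,0],[0,0.001,0],0.01],[[0,0,0],[0,0.001,0],0.01],[[0,0,0],[0,0.001,0],0.01]]'

```text
t: 7.65
tool_pos: [0.5902, 0.0028, 0.0523]
tcp_rot: [-0.001, 0.774, 0.633, -0.001]
wrist_force: [-8.8, 1.1, 1.5]
gripper_width: 0.0219
grip_force: 30.0
```

```bash
python3 -c "
from h import *
fr()"
```

```text
t7.65 tcp [0.5902 0.0028 0.0523] yaw -0.2000 z [-0.002  0.    -1.   ] F [-8.81  1.07  1.47] M [ 0.35  1.99 -0.04] w 0.0219 g 30.0
tool F [-0.7  -8.85 -1.45] M [ 2.02 -0.05  0.04] depth along tool y: 0.5778
```

Call:
carry_out --plan '[[[0,0,0],[0,0.001,0],0.01],[[0,0,0],[0,0.001,0],0.01],[[0,0,0],[0,0.001,0],0.01]]'

```text
t: 7.95
tool_pos: [0.5932, 0.0022, 0.0523]
tcp_rot: [-0.001, 0.774, 0.633, -0.001]
wrist_force: [-8.8, 1.8, 1.2]
gripper_width: 0.022
grip_force: 30.0
```

Call:
carry_out --plan '[[[0,0,0],[0,0.001,0],0.01],[[0,0,0],[0,0.001,0],0.01]]'

```text
t: 8.15
tool_pos: [0.5952, 0.0018, 0.0523]
tcp_rot: [-0.001, 0.774, 0.633, -0.001]
wrist_force: [-8.7, 1.0, 1.2]
gripper_width: 0.0218
grip_force: 30.0
```

Call:
carry_out --plan '[[[0,0,0],[0,0.001,0],0.01],[[0,0,0],[0,0.001,0],0.01]]'

```text
t: 8.35
tool_pos: [0.5971, 0.0014, 0.0523]
tcp_rot: [-0.001, 0.774, 0.633, -0.001]
wrist_force: [-9.1, 0.9, 1.2]
gripper_width: 0.0218
grip_force: 30.0
```

Call:
carry_out --plan '[[[0,0,0],[0,0.001,0],0.01],[[0,0,0],[0,0.001,0],0.01]]'

```text
t: 8.55
tool_pos: [0.5991, 0.001, 0.0523]
tcp_rot: [-0.001, 0.774, 0.633, -0.001]
wrist_force: [-9.1, 2.1, 1.9]
gripper_width: 0.0217
grip_force: 30.0
```

```bash
python3 -c "
from h import *
fr()"
```

```text
t8.55 tcp [0.5991 0.001  0.0523] yaw -0.2000 z [-0.002  0.    -1.   ] F [-9.08  2.13  1.88] M [ 0.35  2.01 -0.06] w 0.0217 g 30.0
tool F [ 0.28 -9.33 -1.86] M [ 2.04 -0.06  0.06] depth along tool y: 0.5868
```

Call:
carry_out --plan '[[[0,0,0],[0,0.0005,0],0.01],[[0,0,0],[0,0.0005,0],0.01],[[0,0,0],[0,0.0005,0],0.01]]'

```text
t: 8.85
tool_pos: [0.6005, 0.0007, 0.0523]
tcp_rot: [-0.001, 0.774, 0.633, -0.001]
wrist_force: [-9.4, 1.7, 2.5]
gripper_width: 0.0219
grip_force: 30.0
```

```bash
python3 -c "
from h import *
fr()"
```

```text
t8.85 tcp [0.6005 0.0007 0.0523] yaw -0.1999 z [-0.002  0.    -1.   ] F [-9.38  1.71  2.46] M [ 0.3   2.17 -0.  ] w 0.0219 g 30.0
tool F [-0.19 -9.54 -2.43] M [ 2.19 -0.13  0.  ] depth along tool y: 0.5883
```

Call:
carry_out --plan '[[[0,0,0],[0,0.0005,0],0.01],[[0,0,0],[0,0.0005,0],0.01],[[0,0,0],[0,0.0005,0],0.01]]'

```text
t: 9.15
tool_pos: [0.6008, 0.0006, 0.0523]
tcp_rot: [-0.002, 0.774, 0.633, -0.002]
wrist_force: [-19.8, 2.8, 9.0]
gripper_width: 0.022
grip_force: 30.0
```

```bash
python3 -c "
from h import *
fr()"
```

```text
t9.15 tcp [6.008e-01 6.000e-04 5.230e-02] yaw -0.1997 z [-0.006  0.001 -1.   ] F [-19.81   2.81   8.98] M [ 0.66  4.46 -0.  ] w 0.0220 g 30.0
tool F [ -1.18 -20.03  -8.87] M [ 4.51 -0.24  0.  ] depth along tool y: 0.5885
```

The stop is clear: the force jumped from 9.5 N to 20 N while the depth stayed the same, and the yaw moment is about 0. I'll hold briefly to confirm.

Call:
carry_out --plan '[[[0,0,0],[0,0.0001,0],0.01],[[0,0,0],[0,0,0],0.01],[[0,0,0],[0,0,0],0.01]]'

```text
t: 9.45
tool_pos: [0.6008, 0.0006, 0.0523]
tcp_rot: [-0.002, 0.774, 0.633, -0.002]
wrist_force: [-18.2, 2.7, 7.7]
gripper_width: 0.0219
grip_force: 30.0
```

Run:
```python
from h import *
fr()
im=camera("top");cv2.imwrite("pics/top3.png",im)
a=cv2.resize(im[90:220,170:360],(800,547));cv2.imwrite("pics/c3.png",a)
fr()
```

```text
t9.45 tcp [6.008e-01 6.000e-04 5.230e-02] yaw -0.1997 z [-0.006  0.001 -1.   ] F [-18.16   2.74   7.65] M [0.64 4.21 0.04] w 0.0219 g 30.0
tool F [ -0.92 -18.39  -7.55] M [ 4.25 -0.2  -0.05] depth along tool y: 0.5885
t9.50 tcp [6.008e-01 6.000e-04 5.230e-02] yaw -0.1997 z [-0.006  0.001 -1.   ] F [-18.05   2.9    8.78] M [0.63 4.21 0.04] w 0.0216 g 30.0
tool F [ -0.74 -18.31  -8.68] M [ 4.25 -0.22 -0.04] depth along tool y: 0.5885
```

View pics/c3.png

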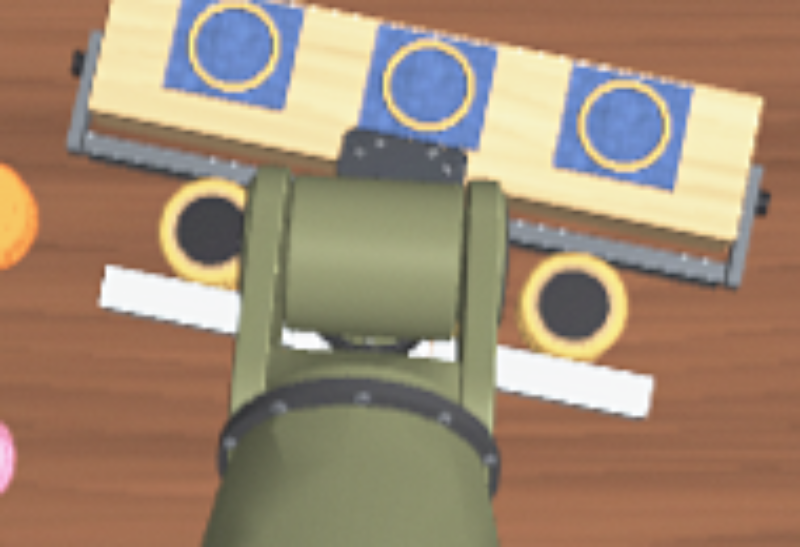

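Both visible end stacks, at (204,230) and (573,305), touch the bar, and the moment is about zero. I'll unload a little, set the straightedge down flat, then release.

Call:
carry_out --plan '[[[0,0,0],[0,-0.0006,0],0.01],[[0,0,0],[0,-0.0006,0],0.01],[[0,0,0],[0,0,0],0.01]]'

```text
t: 9.8
tool_pos: [0.6006, 0.0007, 0.0523]
tcp_rot: [-0.001, 0.774, 0.633, -0.001]
wrist_force: [-11.2, 1.9, 2.3]
gripper_width: 0.0219
grip_force: 30.0
```

```bash
python3 -c "
from h import *
fr()"
```

```text
t9.80 tcp [0.6006 0.0007 0.0523] yaw -0.1997 z [-0.003  0.    -1.   ] F [-11.21   1.88   2.3 ] M [0.35 2.41 0.04] w 0.0219 g 30.0
tool F [ -0.38 -11.36  -2.27] M [ 2.43 -0.14 -0.04] depth along tool y: 0.5884
```

Call:
carry_out --plan '[[[0,0,0],[0,-0.0008,0.0005],0.01],[[0,0,0],[0,0,0.0005],0.01],[[0,0,0],[0,0,0],0.01]]'

```text
t: 10.1
tool_pos: [0.6005, 0.0007, 0.0514]
tcp_rot: [-0.0, 0.774, 0.633, -0.0]
wrist_force: [-5.5, 1.6, -1.1]
gripper_width: 0.0217
grip_force: 30.0
```

```bash
python3 -c "
from h import *
fr()"
```

```text
t10.10 tcp [0.6005 0.0007 0.0514] yaw -0.1998 z [-0.001  0.    -1.   ] F [-5.51  1.57 -1.12] M [0.21 1.42 0.06] w 0.0217 g 30.0
tool F [ 0.44 -5.71  1.12] M [ 1.43 -0.08 -0.06] depth along tool y: 0.5884
```

Call:
carry_out --plan '[[[0,0,0],[0,0,0.0005],0.01],[[0,0,0],[0,0,0],0.01],[[0,0,0],[0,0,0],0.03],[[0,0,0],[0,0,0],0.05],[[0,0,0],[0,0,0],0.05],[[0,0,0],[0,0,0],0.05]]'

```text
t: 10.7
tool_pos: [0.6012, 0.0005, 0.0512]
tcp_rot: [0.0, 0.774, 0.633, 0.0]
wrist_force: [-0.2, -0.5, -0.4]
gripper_width: 0.0486
grip_force: 0.0
```

Run:
```python
from h import *
fr()
im=camera("wrist");cv2.imwrite("pics/w3.png",im)
```

```text
t10.70 tcp [6.012e-01 5.000e-04 5.120e-02] yaw -0.2000 z [ 0.001 -0.    -1.   ] F [-0.19 -0.51 -0.45] M [-0.07  0.07 -0.04] w 0.0486 g 0.0
tool F [-0.54 -0.09  0.45] M [ 0.05 -0.09  0.04] depth along tool y: 0.5891
```

View pics/w3.png

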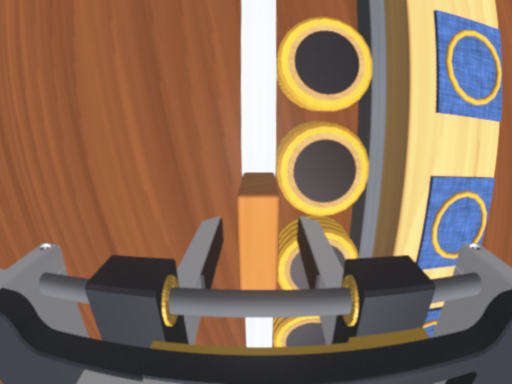

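The wrist view shows the fingers clear of the upright handle (258,230) and the row of stacks (325,65), (323,168), … against the edge. I'll go straight up and away.

Call:
carry_out --plan '[[[0,0,0],[0,0,-0.01],0.05],[[0,0,0],[0,0,-0.02],0.05],[[0,0,0],[0,0,-0.04],0.05],[[0,0,0],[0,0,-0.04],0.05],[[0,0,0],[0,0,-0.04],0.05],[[0,0,0],[0,-0.04,0],0.05],[[0,0,0],[0,-0.045,0],0.05],[[0,0,0],[0,-0.045,0],0.05],[[0,0,0],[0,-0.045,0],0.05],[[0,0,0],[0,-0.045,0],0.05]]'

```text
t: 11.75
tool_pos: [0.3835, 0.0445, 0.2015]
tcp_rot: [0.0, 0.774, 0.633, 0.0]
wrist_force: [0.7, 1.3, 0.9]
gripper_width: 0.0501
grip_force: 0.0
```

Run:
```python
from h import *
st();im=camera("top")
T=sorted([cen(c) for c in blobs(im,(0,0,0),(180,110,85),(195,140,322,190),60)],key=lambda p:p[0])
ex=np.array([.98,-.1987,0]);ey=np.array([.1987,.98,0])
for p in T:
    q=plane("top",p,.036);print("stack",q.round(4),"depth %.4f along %.4f"%(q@ex,q@ey))
for c in blobs(im,(0,0,200),(180,40,255),(170,150,365,230),30):
    print("edge",[(round(float(plane("top",v,.026)@ex),4),round(float(plane("top",v,.026)@ey),4)) for v in cv2.boxPoints(cv2.minAreaRect(c))])
a=cv2.resize(im[70:220,170:360],(700,553));cv2.imwrite("pics/c4.png",a)
```

```text
t11.75 tcp [0.3835 0.0445 0.2015] yaw -0.2001 z [ 0.001  0.    -1.   ] F [0.72 1.32 0.95] M [-0.06  0.07 -0.05] w 0.0501 g 0.0
stack [0.6643 0.0986 0.036 ] depth 0.6314 along 0.2287
stack [0.6523 0.0267 0.036 ] depth 0.6340 along 0.1558
stack [ 0.6374 -0.0471  0.036 ] depth 0.6340 along 0.0805
stack [ 0.6225 -0.1208  0.036 ] depth 0.6341 along 0.0053
edge [(0.5758, 0.0843), (0.6014, 0.0843), (0.6016, -0.051), (0.5761, -0.0508)]
edge [(0.5758, 0.2881), (0.6013, 0.2885), (0.6014, 0.1547), (0.5759, 0.1546)]
```

View pics/c4.png

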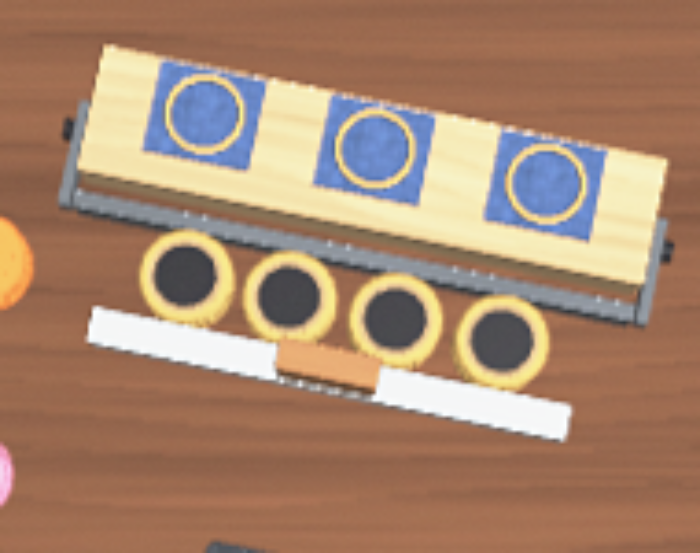

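The row looks straight in the picture: the stacks at (187,275), (290,298), (395,319) and (502,341) lie between the bar and the edge. Stack0's mask centroid is 2.6 mm off the line though, so I'll recheck it by its black and gold outlines.

Run:
```python
from h import *
im=camera("top");cv2.imwrite("pics/top5.png",im)
ex=np.array([.98,-.1987,0]);ey=np.array([.1987,.98,0])
for lo,hi,roi in (((0,0,0),(180,255,65),(195,135,322,190)),((0,0,0),(180,110,75),(195,135,322,190))):
    for c in sorted(blobs(im,lo,hi,roi,40),key=lambda c:cen(c)[0]):
        q=plane("top",np.array(cv2.minEnclosingCircle(c)[0]),.036);g=plane("top",cen(c),.036);print(cv2.contourArea(c),cv2.boundingRect(c),"circ depth %.4f cen %.4f"%(q@ex,g@ex))
```

```text
167.0 (213, 137, 15, 15) circ depth 0.6339 cen 0.6342
164.0 (241, 143, 15, 15) circ depth 0.6341 cen 0.6339
```

Stack0 is at 0.634 m, the same as the others. The earlier offset came from my search window cutting off its top. I'll hand in.

```bash
python3 -c "
from bench import *
print(hand_in())"
```

```text
the job is handed in; nothing more can be done
None
```

The job is handed in: all four stacks stand in one straight row against the stop bar, pressed at no more than about 20 N by the readings, and the released straightedge stands along the row against them. The arm did not go near the cup, carton or calculator.

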